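# Open the ratchet bench clamp fully

## Task

Open the bench clamp so that the instrument housing standing in it can be taken out later: with the fingertips press the release paddle on the sliding jaw down, keep it pressed and push the jaw back along its bar, away from the housing, until it is against the end stop, then let the paddle spring up and move clear. Nothing is to be picked up: leave the housing standing in its place and do not disturb the other things on the bench.

Things in the scene. Friction and masses are not known exactly. Their poses are not given: they have to be found in the camera images.
- clamp: bench clamp fixed to the bench, place and yaw differ per run: aluminium plate 110 x 318 x 10 mm, steel bar along it. Origin: centre of the plate's underside. z up; y runs along the bar from the fixed jaw (y = -151 mm, 80 mm high) to the end stop (y = 141 to 155 mm, top z = 54 mm). The jaw opens along +y. The housing's rest pad: y -145 to -65 mm, top z = 24 mm.
- jaw (a joint): position of the dark sliding jaw on the bar, m: 0 nearest the housing, 0.120 fully back on the rigid end stop; grows along the clamp's +y. About 2 N of friction; stays where left. The ratchet blocks it from going back (up to 10 mm of slack before a tooth catches) unless the paddle is held at least 5 mm down. No teeth over the last 10 mm or so.
- release (a joint): travel of the release paddle, m: 0 up, 0.008 fully down (rigid stop). A spring pushes it up (about 2.5 N at the top, 5.5 N at the bottom) as soon as it is let go. Standing on a tooth tip it can rest up to 5 mm down by itself.
- release_top (a point): centre of the paddle's top face, moves with it: ribbed black plate 40 mm (clamp x) by 48 mm (clamp y), top 62 mm above the bench when up, 54 mm fully down. It lies on the jaw in a channel 56 mm wide along the bar, open at both sides, between the jaw plate (housing side, 74 mm wide) and the rear lug (end-stop side, 50 mm wide), each 10 mm thick with its top at 80 mm.
- jaw_lug (a point): middle of the top edge of the rear lug, on its side facing the paddle, 80 mm above the bench, 28 mm along the clamp's +y from the centre of the paddle. Fingers in the channel push the jaw back against this face of the lug.
- housing: loose orange instrument housing with a blue cap, round, 70 mm diameter with a small boss, 62 mm high, 0.3 kg, standing upright on the clamp's rest pad. Origin: centre of its underside. It must stay there.
- unit_a: loose orange housing with blue cap, 70 mm diameter, 62 mm high, on the bench beside the clamp, a bystander. Origin: centre of its underside.
- unit_b: loose orange housing without cap, 70 mm diameter, 44 mm high, beside the clamp, a bystander. Origin: centre of its underside.
- cap: loose blue screw cap, 52 mm diameter, 18 mm high, beside the clamp, a bystander. Origin: centre of its underside.
- driver: screwdriver 160 mm long lying beside the clamp, about 30 mm high, a bystander. Origin: underside.
- tape: yellow ring of tape 90 mm across, 24 mm high, on the left of the bench, a bystander. Origin: centre of its underside.
- screw_dish: open steel dish 80 mm across, 30 mm high, on the left, a bystander. Origin: centre of its underside.
- gauge_block: steel block 60 x 35 x 30 mm on the left, a bystander. Origin: centre of its underside.
Things that resemble listed ones, but are neither listed nor needed, are in the scene too. Leave any green, red or yellow look-alike of the housing alone.

How it is judged:
By the outcome, as a careful person would: the job done as asked, in the order asked, and still so for the second after the job is handed in, with the robot touching nothing.
It also fails if it takes over 38 s, if anything falls off the work surface, if the arm or the gripper's body presses on something with over 40 N, if the wrist force passes 120 N, or if a joint passes its speed limit or range.

## Robot

A 7-joint arm with a two-finger parallel gripper is mounted at the origin on the work surface. World frame = base frame: x ahead of the robot, y to its left, z up, the work surface at z = 0. Lengths are in mm, angles in rad, forces in N, time in s.
With the tool pointing down it reaches from about 425 to 950 mm from the base axis. Payload 4.7 kg.
Tool frame: the origin (TCP) lies on the centre line of the jaws, within the pads' length; the fingertips stand 25 mm ahead of it and the grasp point (between the pads) lies 6 mm ahead of it; z points along the fingers, y is the direction in which the jaws open and shut (so a half turn about z gives the same grasp; the last joint's range is limited). The gripper opens to 85 mm and grips with 20 to 120 N. Pads are 22 mm wide; open, the fingers measure 114 mm over their backs; the gripper's body (76 mm by 85 mm) begins 54 mm behind the grasp point. The pads swing forward as they close: fully open they stand 13 mm farther back than shut.
Start: joints at [-1.166, 0.469, -0.049, 1.532, 0.024, 1.141, -0.082], TCP at [283.681, 612.514, 231.435] pointing down, gripper open.
Joint ranges: [-2.59, 2.59], [-0.33, 1.99], [-1.39, 1.29], [0.1, 2.45], [-1.04, 4.18], [0.21, 1.99], [-2.66, 2.66]. Speed limits (rad/s): [2.57, 2.57, 3.14, 3.14, 3.14, 3.14, 3.14].

## Interface

Orientations are given as a unit quaternion [w, x, y, z].
In Python, from bench import get_state, imaging, workorder gives the robot as it stands. The module is installed in compiled form; this text tells all that it offers.
- The arm moves only by the tool move_arm, never from a script. Its argument "steps" is a list of rows, each a list of 7 numbers: the shift along the tool's x, y, z each as a share of 60 cm, from -1 to 1, then the turn, a rotation vector about the tool's x, y, z each as a share of 60 degrees, from -1 to 1, then the closure, from -1 (fully open) to 1 (shut), so that 0 is half open. A call has 1 to 8 rows; each row is the pose to reach, as a shift and turn from the pose commanded when the call began, along the tool's axes at that moment; what a row does not reach only later rows make up. A row lasts 1/12 s, in which the tool goes at most 41.7 mm and 7.16 degrees, less where a joint would pass 70% of its speed; a pose out of reach is approached as far as the arm can. A call with a number of a shift or a turn outside -1 to 1 is refused whole. A call with a gripper value outside its range is refused whole. The fingers move at their own pace and stop on an object; "newtons" is the grip in N (left out, the last holds). Time passes only in rows, so rows that repeat a pose let the fingers close. It gives the time, the measured TCP pose, the force and the opening at its end, in the units of the state.
- get_state(): the state, without advancing time (a new reading comes with each control period).
- imaging.get_image(name): name is "scene" or "side" or "wrist"; returns a dict with "image" (480x640x3 uint8, red, green, blue), "intrinsics" (3x3 intrinsics, pixels), "xyz" and "orientation" of the camera in the world; the wrist camera has in their place "T_tool_cam" (4x4, takes a point from camera to tool coordinates, whose origin is the TCP and whose axes are the flange's). Camera axes: x right, y up, looking along -z (the intrinsics and any distortion apply to the point x, -y, -z); pixel columns grow to the right and rows downward; lengths in mm; the calibration is good to about 2 mm. A picture is of the moment at which its call begins: read the wrist's pose just before it. There is no depth.
- workorder.close_job(): hands the job in, once; it reports no verdict.
The state is a dict: "time": time; "joint_positions": joint angles; "joint_vel": joint speeds; "joint_torque": joint torques, N m; "ee_pos": TCP position; "eef_rot": TCP orientation; "wrist_force": force on the tool from outside, world axes, zero at the start; "moment": the same for the moment, N m; "gripper_width": finger opening in mm.
Only numpy, scipy, OpenCV 4.12 (cv2) and the standard library are available. Lean on these libraries where they do the work, as an engineer would, in place of code of your own. Each camera call takes 0.05 s, during which the arm holds its last target.

## Working session

There is one attempt and no reset: what is moved stays moved. The work goes in short steps, Python scripts to look and compute and a tool call to move; the robot and the scene stay as the last step left them, time stands still between calls to the robot, and variables do not carry over. Pictures are saved under pics/ and viewed, and the job is handed in when it is done.

Besides the shell and the picture viewer there is one more tool, called after ">>>" by a JSON object that holds its "method" and its "body". move_arm: Moves the arm, as the interface text tells. Shift numbers are shares of 60 cm and turn numbers shares of 60 degrees, none past 1 either way. Its arguments: {"type":"object","properties":{"steps":{"type":"array"},"newtons":{"type":"number"}},"required":["steps"]}

```bash
mkdir -p pics; cat > h.py <<'E'
import numpy as np, cv2
from scipy.spatial.transform import Rotation as R
from bench import get_state, imaging, workorder
def rot(q): return R.from_quat([q[1],q[2],q[3],q[0]])
def grab(n,f):
    s=get_state(); d=imaging.get_image(n)
    cv2.imwrite(f'pics/{f}.png',d['image'][:,:,::-1])
    K=np.array(d['intrinsics'])
    if n=='wrist':
        T=np.array(d['T_tool_cam']); Rt=rot(s['eef_rot']).as_matrix()
        Rc=Rt@T[:3,:3]; c=Rt@T[:3,3]+np.array(s['ee_pos'])
    else: Rc=rot(d['orientation']).as_matrix(); c=np.array(d['xyz'])
    np.savez(f'pics/{f}.npz',K=K,R=Rc,c=c); print(n,{k:(v if k!='image' else 0) for k,v in d.items()}); return d
def pt(f,u,v,z):
    m=np.load(f'pics/{f}.npz'); r=np.linalg.solve(m['K'],[u,v,1]); r=m['R']@(r*[1,-1,-1])
    return m['c']+r*(z-m['c'][2])/r[2]
def px(f,p):
    m=np.load(f'pics/{f}.npz'); q=m['R'].T@(np.array(p)-m['c']); q=q*[1,-1,-1]; q=m['K']@q; return q[:2]/q[2]
E
python3 - <<'E'
from h import *
for n in ['scene','side','wrist']: grab(n,n+'0')
print(get_state())
E
```

```text
scene {'image': 0, 'intrinsics': array([[488.04966675,   0.        , 311.63947473],
       [  0.        , 488.04966675, 239.93824518],
       [  0.        ,   0.        ,   1.        ]]), 'xyz': array([1164.82082784,   96.36035829,  944.23952767]), 'orientation': array([0.65085836, 0.21357525, 0.21905508, 0.69482651])}
side {'image': 0, 'intrinsics': array([[587.19762132,   0.        , 314.74319212],
       [  0.        , 587.19762132, 237.72940636],
       [  0.        ,   0.        ,   1.        ]]), 'xyz': array([ 196.96455791, -601.79260285, 1001.83963397]), 'orientation': array([ 0.91806624,  0.31707552, -0.07740828, -0.22500103])}
wrist {'image': 0, 'intrinsics': array([[395.68844032,   0.        , 324.70895021],
       [  0.        , 395.68844032, 235.65424635],
       [  0.        ,   0.        ,   1.        ]]), 'T_tool_cam': array([[-1.14766333e-03,  9.53366269e-01,  3.01813586e-01,
         7.70487825e+01],
       [ 9.99999183e-01,  9.24025104e-04,  8.83750906e-04,
         1.49008257e-01],
       [ 5.63654974e-04,  3.01814353e-01, -9.53366550e-01,
        -1.42054023e+02],
       [ 0.00000000e+00,  0.00000000e+00,  0.00000000e+00,
         1.00000000e+00]])}
{'time': 0.15, 'joint_positions': array([-1.16587671,  0.46931727, -0.04860084,  1.53336277,  0.02407955,
        1.14098562, -0.08226014]), 'joint_vel': array([-0.00026814, -0.00216935, -0.00037504, -0.00435501,  0.0001863 ,
        0.00064131, -0.0019316 ]), 'joint_torque': array([ 1.21421941e-03, -5.10765338e+01, -4.65086941e-02, -2.37977976e+01,
        1.07508368e-02,  5.41494344e-03,  9.59127817e-06]), 'ee_pos': array([283.52842994, 612.10828852, 230.58533535]), 'eef_rot': array([-1.49282217e-04,  2.15183055e-01,  9.76573448e-01, -7.29294061e-04]), 'wrist_force': array([ 0.38365457,  0.2988443 , -0.34728279]), 'moment': array([ 0.0177054 ,  0.04881675, -0.03221636]), 'gripper_width': 85.42742980441832}
```

View pics/scene0.png

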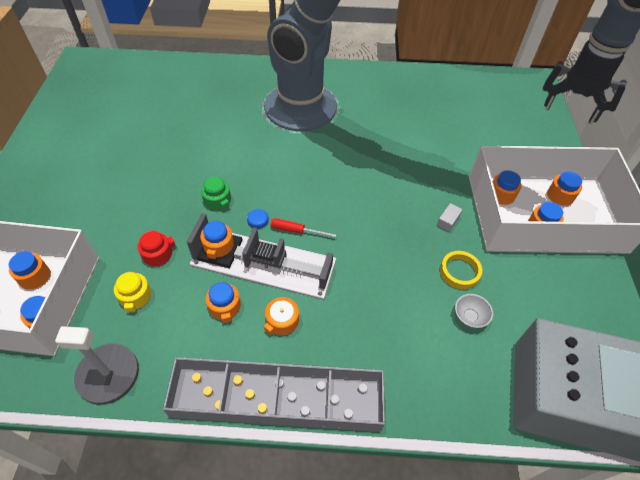

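View pics/side0.png

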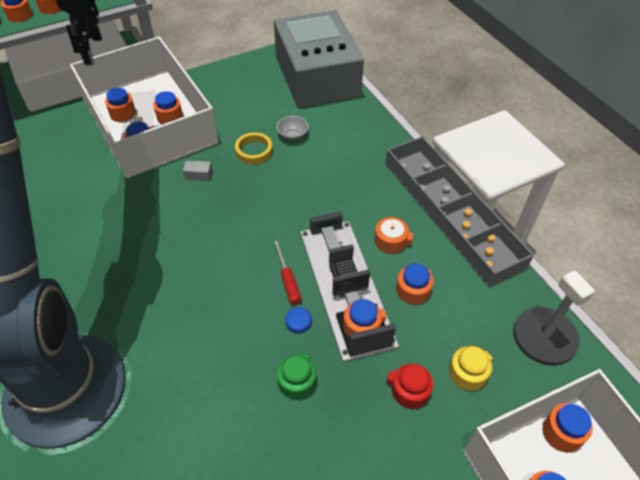

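View pics/wrist0.png

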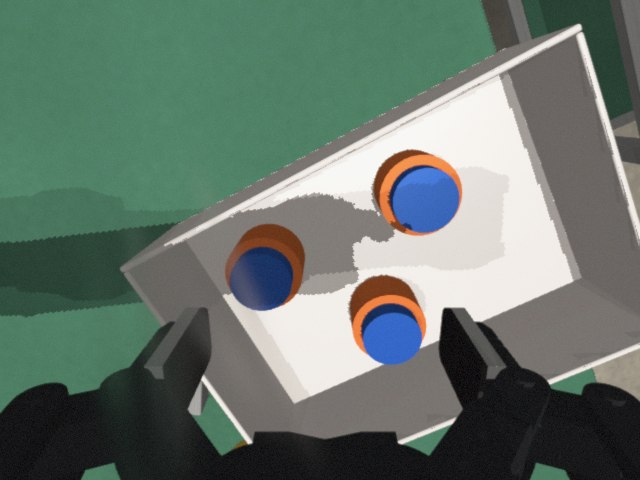

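The one clamp is at scene (263,262) and side (348,290). The fixed jaw is at the housing end (scene x≈200) and the end stop is at scene (326,270). I'll enlarge both views.

```bash
python3 - <<'E'
from h import *
a=cv2.imread('pics/scene0.png')[200:305,180:345]; b=cv2.imread('pics/side0.png')[205:365,270:410]
cv2.imwrite('pics/c1.png',cv2.resize(a,None,fx=4.8,fy=4.8,interpolation=cv2.INTER_CUBIC))
cv2.imwrite('pics/c2.png',cv2.resize(b,None,fx=3.7,fy=3.7,interpolation=cv2.INTER_CUBIC))
E
```

```text
(no output)
```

View pics/c1.png

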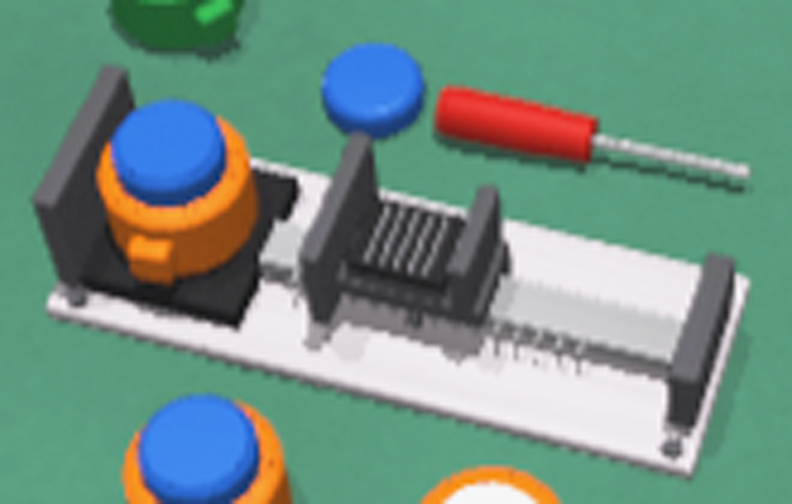

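View pics/c2.png

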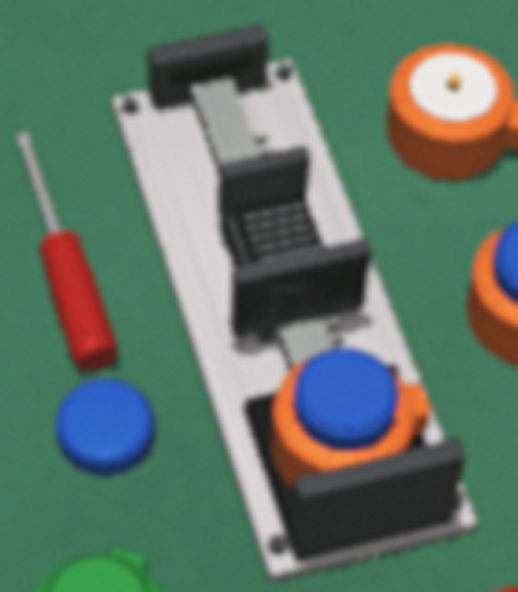

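```bash
cat > fit.py <<'E'
from h import *
from scipy.optimize import least_squares
S=lambda u,v:(u/4.8+180,v/4.8+200)
D=lambda u,v:(u/3.7+270,v/3.7+205)
for f,L in [('scene0',[S(48,308),S(690,472),S(748,280)]),('side0',[D(115,98),D(293,62),D(476,522),D(270,578)])]:
    for p in L: print(f,pt(f,*p,10)[:2].round(1))
E
python3 fit.py
```

```text
scene0 [ 582.6 -204.9]
scene0 [649.7 101.8]
scene0 [543.9 124.6]
side0 [537.7 117. ]
side0 [643.5  92.6]
side0 [ 576.1 -213.6]
side0 [ 468.4 -192.4]
```

```bash
cat >> fit.py <<'E'
print('paddle',pt('scene0',*S(405,238),62)[:2],pt('side0',*D(275,228),62)[:2])
for n,f,p,z in [('lug far top paddle side','scene0',S(478,188),80),('lug near','scene0',S(450,272),80),('lug side L','side0',D(222,182),80),('lug side R','side0',D(306,158),80)]: print(n,pt(f,*p,z)[:2])
obs=[('scene0',S(48,308),(55,-159)),('scene0',S(690,472),(55,159)),('scene0',S(748,280),(-55,159)),('side0',D(115,98),(-55,159)),('side0',D(293,62),(55,159)),('side0',D(476,522),(55,-159)),('side0',D(270,578),(-55,-159))]
def cw(p,x,y,z): c,s=np.cos(p[2]),np.sin(p[2]); return [p[0]+c*x-s*y,p[1]+s*x+c*y,z]
r=least_squares(lambda p:np.concatenate([px(f,cw(p,*q,10))-np.array(o) for f,o,q in obs]),[560,-45,-.21])
print(r.x,r.fun.reshape(-1,2).round(1))
print([rot(get_state()['eef_rot']).as_matrix().round(3)])
E
python3 fit.py
```

```text
scene0 [ 582.6 -204.9]
scene0 [649.7 101.8]
scene0 [543.9 124.6]
side0 [537.7 117. ]
side0 [643.5  92.6]
side0 [ 576.1 -213.6]
side0 [ 468.4 -192.4]
paddle [566.33060266 -33.95681894] [555.24348425 -38.63908057]
lug far top paddle side [548.86569295  -1.52219822]
lug near [595.30379878  -9.30889372]
lug side L [538.13560877 -10.58762537]
lug side R [585.32346182 -17.29948435]
[ 5.58692510e+02 -4.51762708e+01 -2.19063524e-01] [[-2.8 -2. ]
 [-1.7 -1.2]
 [-1.1 -1.6]
 [-0.3 -1.9]
 [ 0.1 -2.3]
 [ 0.4 -0.9]
 [-0.1 -2.2]]
[array([[-0.907,  0.42 , -0.001],
       [ 0.42 ,  0.907, -0.001],
       [-0.   , -0.001, -1.   ]])]
```

>>> {"method": "move_arm", "body": {"steps": [[-0.058,-0.053,0,0,0,0.1,1],[-0.1,-0.093,0,0,0,0.2,1],[-0.15,-0.139,0,0,0,0.3,1],[-0.2,-0.185,0,0,0,0.4,1],[-0.25,-0.231,0,0,0,0.5,1],[-0.3,-0.278,0,0,0,0.6,1],[-0.35,-0.324,0,0,0,0.7,1],[-0.4,-0.37,0,0,0,0.8,1]]}}

```text
time: 0.82
ee_pos: [408.4, 308.1, 231.4]
eef_rot: [-0.0, 0.596, 0.803, 0.0]
wrist_force: [0.4, -0.0, -0.3]
gripper_width: -0.1
```

>>> {"method": "move_arm", "body": {"steps": [[-0.069,0.009,0,0,0,0.1,1],[-0.138,0.017,0,0,0,0.2,1],[-0.207,0.026,0,0,0,0.3,1],[-0.27,0.034,0,0,0,0.4,1],[-0.34,0.042,0,0,0,0.489,1],[-0.4,0.05,0.02,0,0,0.489,1],[-0.47,0.058,0.03,0,0,0.489,1],[-0.53,0.066,0.03,0,0,0.489,1]]}}

```text
time: 1.48
ee_pos: [539.1, 15.7, 212.1]
eef_rot: [-0.001, 0.778, 0.628, -0.001]
wrist_force: [0.9, 0.7, -0.3]
gripper_width: 0.3
```

```bash
python3 - <<'E'
from h import *
grab('wrist','w1');s=get_state();print(s['ee_pos'],s['eef_rot'],s['joint_positions'])
E
```

```text
wrist {'image': 0, 'intrinsics': array([[395.68844032,   0.        , 324.70895021],
       [  0.        , 395.68844032, 235.65424635],
       [  0.        ,   0.        ,   1.        ]]), 'T_tool_cam': array([[-1.14913997e-03,  9.53111608e-01,  3.02616824e-01,
         7.74015581e+01],
       [ 9.99999219e-01,  9.46817794e-04,  8.15275365e-04,
         2.92557820e-01],
       [ 4.90525420e-04,  3.02617525e-01, -9.53111952e-01,
        -1.42054567e+02],
       [ 0.00000000e+00,  0.00000000e+00,  0.00000000e+00,
         1.00000000e+00]])}
[542.24287007   6.94815547 213.29851971] [ 0.0032374   0.78164814  0.62371043 -0.00100157] [-0.48071897  0.28287943  0.47438573  1.89494531 -0.14488622  0.99608281
 -0.16758519]
```

View pics/w1.png

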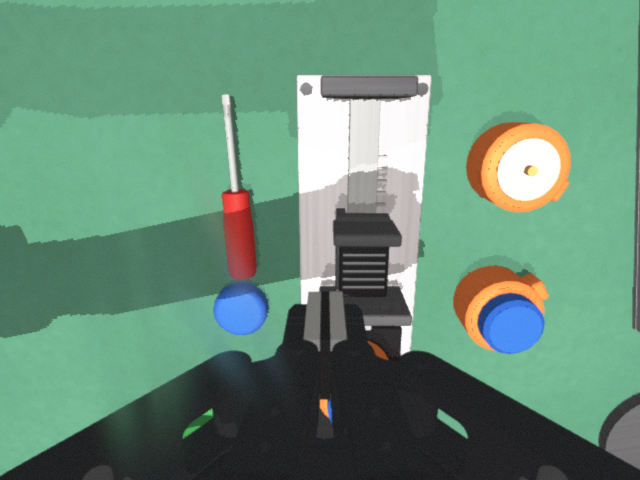

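```bash
python3 - <<'E'
from h import *
a=cv2.imread('pics/w1.png')[195:340,285:435]
cv2.imwrite('pics/c3.png',cv2.resize(a,None,fx=4,fy=4,interpolation=cv2.INTER_CUBIC))
for u,v in [(298,76),(431,76)]: print(pt('w1',u,v,10))
c=np.load('pics/w1.npz')['c'];print(c,px('w1',[c[0],c[1],0]))
E
```

```text
[539.63164993 121.46024514  10.        ]
[644.67538795  98.56476349  10.        ]
[556.14826631  91.37599802 354.10871861] [325.83678695 109.58089891]
```

View pics/c3.png

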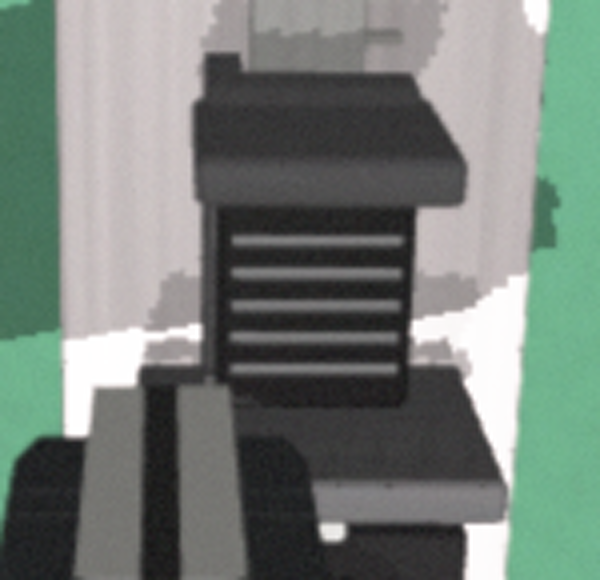

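```bash
python3 - <<'E'
from h import *
W=lambda u,v:(u/4+285-.4,v/4+195-.4)
L=pt('w1',*W(198,206),80);Rr=pt('w1',*W(466,206),80);print('lug',L,Rr,np.linalg.norm(L-Rr),(L+Rr)/2)
d=(Rr-L)/np.linalg.norm(Rr-L);print('yaw',np.arctan2(d[1],d[0]))
th=-.216;ex=np.array([np.cos(th),np.sin(th),0]);ey=np.array([-ex[1],ex[0],0])
print('paddle x edges',[pt('w1',*W(u,300),62).round(1) for u in (216,411)], np.linalg.norm(pt('w1',*W(216,300),62)-pt('w1',*W(411,300),62)))
print('paddle centre from lug',(L+Rr)/2-28*ey)
print('jawplate corner',pt('w1',*W(505,485),80), (L+Rr)/2-56*ey+37*ex)
print('clamp centre from stop corners',np.array([592.2,110.0,0])-159*ey, 'jaw-y rel',((L+Rr)/2-(np.array([592.2,110.0,0])-159*ey))@ey)
E
```

```text
lug [541.85780647  -3.11512586  80.        ] [589.83900764 -13.51543294  80.        ] 49.09543821008634 [565.84840705  -8.3152794   80.        ]
yaw -0.21345583630643986
paddle x edges [array([540.3, -29.5,  62. ]), array([578.3, -37.7,  62. ])] 38.8110182040819
paddle centre from lug [559.84732671 -35.66463103  80.        ]
jawplate corner [588.31853627 -71.8601813   80.        ] [589.98646103 -70.94398169  80.        ]
clamp centre from stop corners [558.12243664 -45.30524677   0.        ] jaw-y rel 37.78627834866596
```

>>> {"method": "move_arm", "body": {"steps": [[0,0,0,0,0,0,1],[0,0,0,0,0,0,1]]}}

```text
time: 1.7
ee_pos: [539.5, 17.7, 213.1]
eef_rot: [-0.0, 0.779, 0.627, -0.0]
wrist_force: [-0.5, -0.1, -0.1]
gripper_width: -0.4
```

```bash
cat > d.py <<'E'
from h import *
import sys
def delta(T,yaw=-.216):
    s=get_state();M=rot(s['eef_rot']).as_matrix();p=np.array(s['ee_pos'])
    ex=np.array([np.cos(yaw),np.sin(yaw),0]);ey=np.array([-ex[1],ex[0],0])
    Rg=np.column_stack([ey,ex,[0,0,-1]])
    print('pos',p.round(2),'F',np.array(s['wrist_force']).round(1),'shift shares',(M.T@(np.array(T)-p)/600).round(4),'turn',(R.from_matrix(M.T@Rg).as_rotvec(degrees=True)/60).round(4))
    l=np.array([565.8,-8.3]);print('clamp-frame rel lug: x,y',(p[:2]-l)@ex[:2],(p[:2]-l)@ey[:2])
if __name__=='__main__': delta([float(a) for a in sys.argv[1:4]])
E
python3 d.py 562.4 -23.9 125
```

```text
pos [539.54  17.69 213.06] F [-0.5 -0.1 -0.1] shift shares [-0.0596  0.0521  0.1467] turn [-0.0008 -0.0001  0.0016]
clamp-frame rel lug: x,y -31.22359194252664 19.754731208783262
```

>>> {"method": "move_arm", "body": {"steps": [[-0.03,0.026,0.03,0,0,0,1],[-0.0596,0.052,0.06,0,0,0,1],[-0.0596,0.052,0.06,0,0,0,1],[-0.0596,0.052,0.06,0,0,0,1],[-0.0596,0.052,0.06,0,0,0,1]]}}

```text
time: 2.12
ee_pos: [562.4, -21.4, 177.4]
eef_rot: [-0.001, 0.777, 0.629, 0.0]
wrist_force: [0.1, 0.4, 0.4]
gripper_width: -0.1
```

```bash
python3 - <<'E'
from h import *
s=get_state();print(s['ee_pos'],s['eef_rot'])
for n in ['wrist','side','scene']: grab(n,n+'2')
s=get_state();print(s['ee_pos'],s['eef_rot'])
a=cv2.imread('pics/wrist2.png')[180:380,240:440]
cv2.imwrite('pics/c4.png',cv2.resize(a,None,fx=3,fy=3,interpolation=cv2.INTER_CUBIC))
E
```

```text
[562.43119516 -21.43210512 177.42153568] [-6.14145432e-04  7.77399838e-01  6.29006420e-01  1.95114378e-04]
wrist {'image': 0, 'intrinsics': array([[395.68844032,   0.        , 324.70895021],
       [  0.        , 395.68844032, 235.65424635],
       [  0.        ,   0.        ,   1.        ]]), 'T_tool_cam': array([[-1.14945348e-03,  9.53111543e-01,  3.02617027e-01,
         7.73997649e+01],
       [ 9.99999220e-01,  9.47400161e-04,  8.14476834e-04,
         2.92181631e-01],
       [ 4.89587852e-04,  3.02617727e-01, -9.53111888e-01,
        -1.42053953e+02],
       [ 0.00000000e+00,  0.00000000e+00,  0.00000000e+00,
         1.00000000e+00]])}
side {'image': 0, 'intrinsics': array([[587.19762132,   0.        , 314.74319212],
       [  0.        , 587.19762132, 237.72940636],
       [  0.        ,   0.        ,   1.        ]]), 'xyz': array([ 196.96455791, -601.79260285, 1001.83963397]), 'orientation': array([ 0.91806624,  0.31707552, -0.07740828, -0.22500103])}
scene {'image': 0, 'intrinsics': array([[488.04966675,   0.        , 311.63947473],
       [  0.        , 488.04966675, 239.93824518],
       [  0.        ,   0.        ,   1.        ]]), 'xyz': array([1164.82082784,   96.36035829,  944.23952767]), 'orientation': array([0.65085836, 0.21357525, 0.21905508, 0.69482651])}
[562.78359817 -21.73371979 178.07909396] [-1.05293125e-04  7.77367795e-01  6.29045873e-01  7.67548818e-04]
```

View pics/wrist2.png

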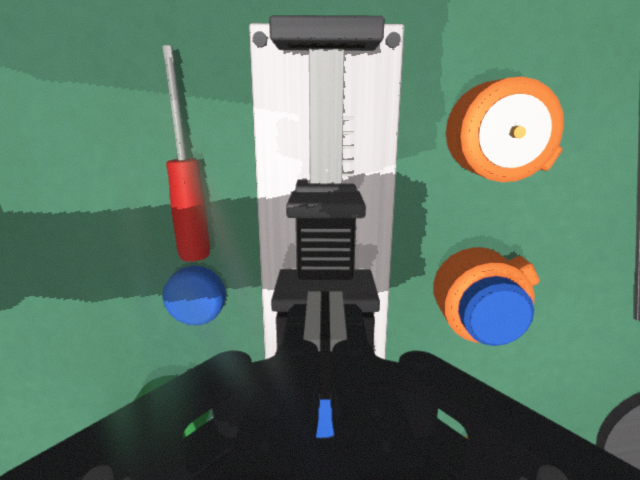

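View pics/c4.png

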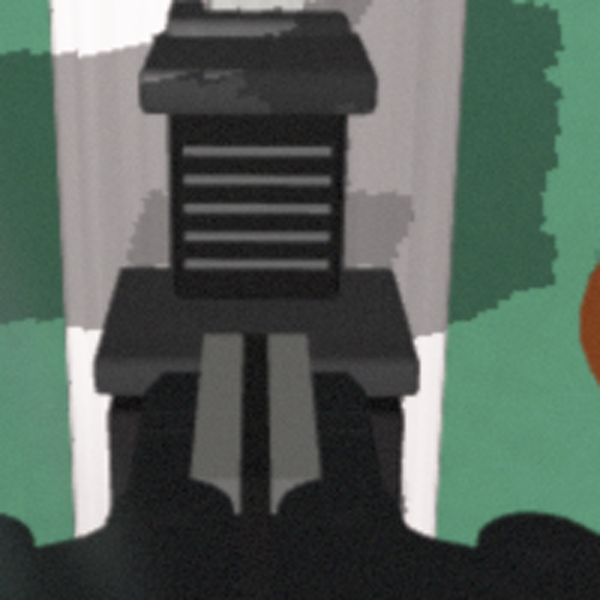

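```bash
python3 - <<'E'
from h import *
W=lambda u,v:(u/3+240-.33,v/3+180-.33)
L=pt('wrist2',*W(142,112),80);Rr=pt('wrist2',*W(376,112),80);print('lug',L,Rr,np.linalg.norm(L-Rr),(L+Rr)/2)
print(np.arctan2((Rr-L)[1],(Rr-L)[0]))
a=pt('wrist2',250,25,10);b=pt('wrist2',404,25,10);print(a,b,np.linalg.norm(a-b))
q=[pt('wrist2',*W(u,362),80) for u in(97,419)];print('jawplate paddle-side edge',q,(q[0]+q[1])/2,np.linalg.norm(q[0]-q[1]))
print('tip expected px', [px('wrist2',[562.4+dy*.214,-21.4+dy*.977,152.4]) for dy in(-11,0,11)])
E
python3 d.py 562.4 -23.9 125
```

```text
lug [542.25388967  -3.08888447  80.        ] [589.97197744 -13.31338658  80.        ] 48.80119203257931 [566.11293356  -8.20113553  80.        ]
-0.21107725579494951
[539.27831449 121.09905626  10.        ] [645.01446184  98.38333142  10.        ] 108.1486801161647
jawplate paddle-side edge [array([518.70670661, -57.02935035,  80.        ]), array([588.98745128, -72.06709153,  80.        ])] [553.84707895 -64.54822094  80.        ] 71.87152935325277
tip expected px [array([324.31006921, 307.35743547]), array([324.40379505, 285.93781003]), array([324.50098893, 263.72561889])]
pos [562.78 -21.73 178.08] F [0.  0.4 0.2] shift shares [-0.0038  0.0001  0.0885] turn [ 0.0008 -0.0013  0.0056]
clamp-frame rel lug: x,y -0.06713580330546387 -13.768042718323946
```

```bash
python3 - <<'E'
from h import *
a=cv2.imread('pics/wrist2.png')[230:350,270:390].astype(float)
a=np.clip((a/255)**.45*255*1.2,0,255).astype('uint8')
cv2.imwrite('pics/c5.png',cv2.resize(a,None,fx=5,fy=5,interpolation=cv2.INTER_CUBIC))
s=get_state()
T=np.load('pics/wrist2.npz')
M=rot(s['eef_rot']).as_matrix();p=np.array([562.43,-21.43,177.42])
for x in(-11,11):
  for z in (0,6,12,25): print(x,z,px('wrist2',p+M@[x,0,z]).round(1))
b=cv2.imread('pics/side2.png')[130:370,240:440];cv2.imwrite('pics/c6.png',cv2.resize(b,None,fx=2.5,fy=2.5,interpolation=cv2.INTER_CUBIC))
E
```

```text
-11 0 [324.4 336.4]
-11 6 [324.5 328.6]
-11 12 [324.5 321.4]
-11 25 [324.6 307.3]
11 0 [324.3 287.3]
11 6 [324.4 281. ]
11 12 [324.4 275.2]
11 25 [324.5 263.7]
```

View pics/c5.png

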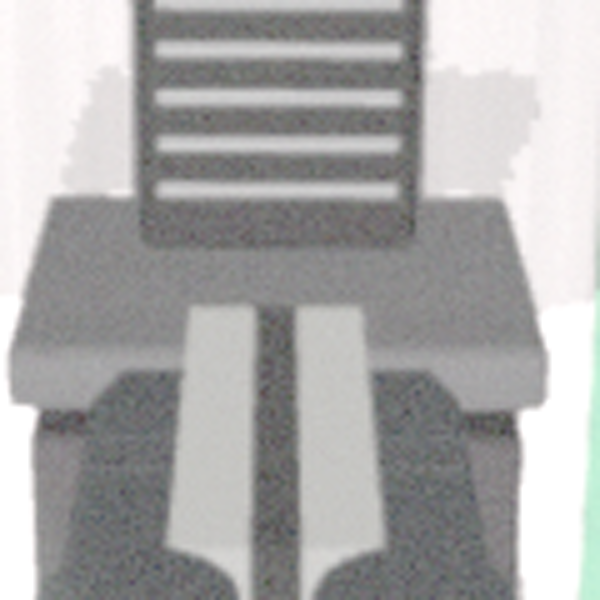

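View pics/c6.png

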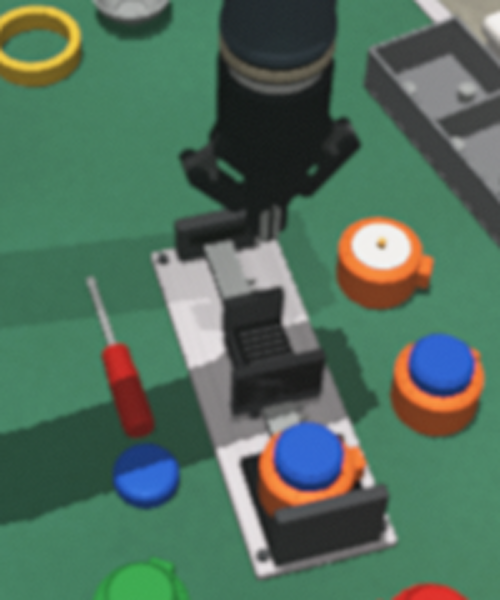

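```bash
python3 - <<'E'
from h import *
p=np.array([562.43,-21.43,177.42]); M=rot(get_state()['eef_rot']).as_matrix()
for f,o in [('side2',(0,0)),('scene2',(0,0))]:
  for z in (-4,25):
    print(f,z,[px(f,p+M@[x,0,z]).round(1) for x in(-11,0,11)])
for f,x0,y0 in [('side2',300,170),('scene2',230,180)]:
  a=cv2.imread(f'pics/{f}.png')[y0:y0+100,x0:x0+100].astype(float)
  a=np.clip((a/255)**.5*255*1.2,0,255).astype('uint8')
  cv2.imwrite(f'pics/c7{f}.png',cv2.resize(a,None,fx=5,fy=5,interpolation=cv2.INTER_CUBIC))
E
```

```text
side2 -4 [array([347.5, 224.8]), array([345.7, 220.3]), array([343.9, 215.8])]
side2 25 [array([346.8, 234.7]), array([345.1, 230.3]), array([343.3, 225.8])]
scene2 -4 [array([261.6, 213.2]), array([266.8, 214.4]), array([272.1, 215.6])]
scene2 25 [array([262.6, 222.1]), array([267.7, 223.3]), array([272.9, 224.5])]
```

View pics/c7side2.png

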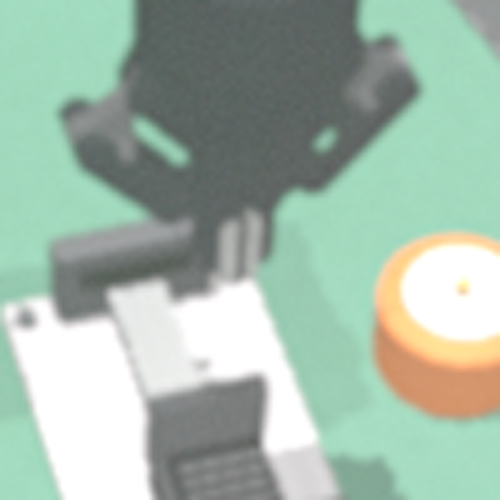

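View pics/c7scene2.png

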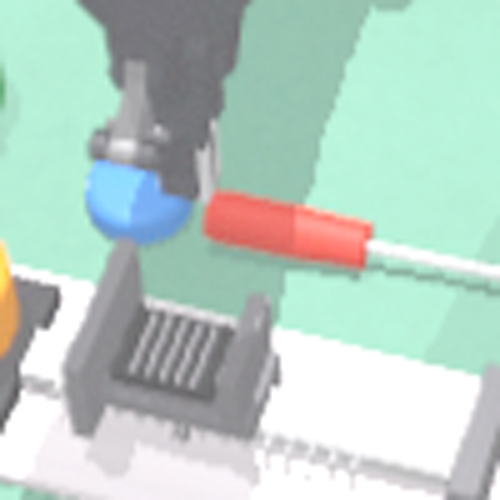

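```bash
python3 - <<'E'
from h import *
from scipy.optimize import least_squares
p=np.array([562.43,-21.43,177.42]); M=rot(get_state()['eef_rot']).as_matrix()
o={'side2':np.array([349,225.7]),'scene2':np.array([271.6,220])}
for name,b in [('raw',{'side2':0,'scene2':0}),('corr',{'side2':np.array([0,-1.8]),'scene2':np.array([-1.9,-1.6])})]:
  r=least_squares(lambda q:np.concatenate([px(f,q)-o[f]-b[f] for f in o]),p)
  print(name,r.x,r.fun,'tool',M.T@(r.x-p))
o['wrist2']=np.array([325,291])
r=least_squares(lambda q:px('wrist2',[q[0],q[1],p[2]-25])-o['wrist2'],p);print('wrist if z25',M.T@(np.array([r.x[0],r.x[1],p[2]-25])-p))
# clamp plate fit with free camera height
for f in ['scene0','side0']: print(np.load(f'pics/{f}.npz')['c'])
E
```

```text
raw [567.11688528 -17.66798753 163.67767507] [-2.47696716 -1.56472227 -2.61668512  1.84124445] tool [ 4.63871882  3.7879886  13.75152922]
corr [566.96165698 -19.77869246 170.08181423] [-1.83881029 -1.16227851 -1.94380176  1.36835716] tool [2.55055952 4.0816095  7.34484935]
wrist if z25 [-2.5651951   0.21696825 24.99680306]
[1164.82082784   96.36035829  944.23952767]
[ 196.96455791 -601.79260285 1001.83963397]
```

>>> {"method": "move_arm", "body": {"steps": [[-0.004,0,0.03,0,0,0.003,1],[-0.004,0,0.06,0,0,0.003,1],[-0.004,0,0.09,0,0,0.003,1],[-0.004,0,0.115,0,0,0.003,1],[-0.004,0,0.133,0,0,0.003,1],[-0.004,0,0.133,0,0,0.003,1],[-0.004,0,0.133,0,0,0.003,1],[-0.004,0,0.133,0,0,0.003,1]]}}

```text
time: 2.93
ee_pos: [563.0, -25.7, 98.6]
eef_rot: [0.0, 0.779, 0.627, 0.001]
wrist_force: [0.4, -0.3, -0.1]
gripper_width: -0.0
```

```bash
python3 d.py 562.4 -23.9 90; python3 - <<'E'
from h import *
out=[]
for n in ['wrist','side','scene']: grab(n,n+'3')
for f,x0,y0 in [('side3',300,190),('scene3',220,210),('wrist3',265,190)]:
  k=100 if f!='wrist3' else 130
  a=cv2.imread(f'pics/{f}.png')[y0:y0+k,x0:x0+k].astype(float)
  a=np.clip((a/255)**.5*255*1.2,0,255).astype('uint8'); out.append(cv2.resize(a,(400,400),interpolation=cv2.INTER_CUBIC))
cv2.imwrite('pics/c8.png',cv2.resize(np.hstack(out),(800,267),interpolation=cv2.INTER_AREA)); cv2.imwrite('pics/c8w.png',out[2]);cv2.imwrite('pics/c8s.png',np.hstack(out[:2]))
E
```

```text
pos [562.95 -25.7   98.6 ] F [ 0.4 -0.3 -0.1] shift shares [ 0.0027 -0.0016  0.0143] turn [ 0.0017 -0.0007  0.0003]
clamp-frame rel lug: x,y 0.9504355287463655 -17.606008139735064
wrist {'image': 0, 'intrinsics': array([[395.68844032,   0.        , 324.70895021],
       [  0.        , 395.68844032, 235.65424635],
       [  0.        ,   0.        ,   1.        ]]), 'T_tool_cam': array([[-1.14808396e-03,  9.53109876e-01,  3.02622282e-01,
         7.74015596e+01],
       [ 9.99999222e-01,  9.46713392e-04,  8.12105393e-04,
         2.90656294e-01],
       [ 4.87529104e-04,  3.02622979e-01, -9.53110222e-01,
        -1.42053284e+02],
       [ 0.00000000e+00,  0.00000000e+00,  0.00000000e+00,
         1.00000000e+00]])}
side {'image': 0, 'intrinsics': array([[587.19762132,   0.        , 314.74319212],
       [  0.        , 587.19762132, 237.72940636],
       [  0.        ,   0.        ,   1.        ]]), 'xyz': array([ 196.96455791, -601.79260285, 1001.83963397]), 'orientation': array([ 0.91806624,  0.31707552, -0.07740828, -0.22500103])}
scene {'image': 0, 'intrinsics': array([[488.04966675,   0.        , 311.63947473],
       [  0.        , 488.04966675, 239.93824518],
       [  0.        ,   0.        ,   1.        ]]), 'xyz': array([1164.82082784,   96.36035829,  944.23952767]), 'orientation': array([0.65085836, 0.21357525, 0.21905508, 0.69482651])}
```

View pics/c8s.png

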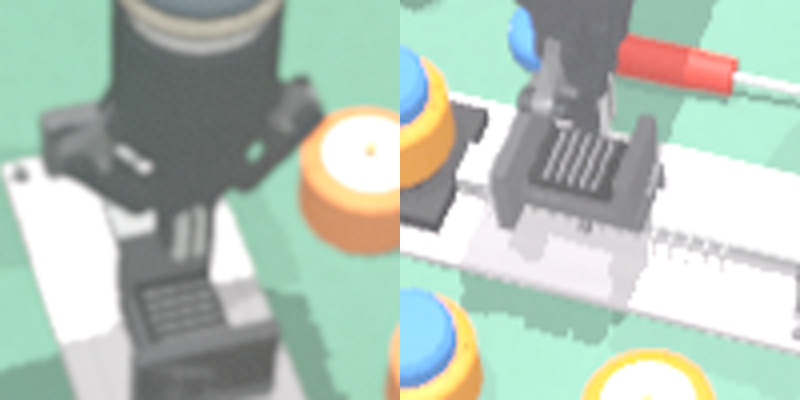

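View pics/c8w.png

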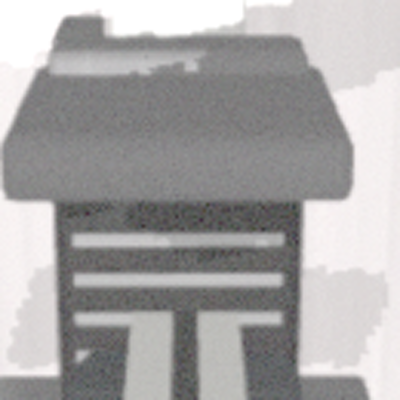

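>>> {"method": "move_arm", "body": {"steps": [[0,0,0.005,0,0,0,1],[0,0,0.01,0,0,0,1],[0,0,0.015,0,0,0,1],[0,0,0.015,0,0,0,1],[0,0,0.015,0,0,0,1]]}}

```text
time: 3.5
ee_pos: [562.0, -25.9, 88.3]
eef_rot: [-0.0, 0.779, 0.627, -0.0]
wrist_force: [0.2, -1.2, -0.1]
gripper_width: 0.2
```

>>> {"method": "move_arm", "body": {"steps": [[0,0,0.004,0,0,0,1],[0,0,0.008,0,0,0,1],[0,0,0.008,0,0,0,1],[0,0,0.008,0,0,0,1]]}}

```text
time: 3.83
ee_pos: [562.0, -25.9, 83.6]
eef_rot: [-0.0, 0.779, 0.627, -0.0]
wrist_force: [-0.5, 0.1, -1.0]
gripper_width: 0.0
```

>>> {"method": "move_arm", "body": {"steps": [[0,0,0.004,0,0,0,1],[0,0,0.007,0,0,0,1],[0,0,0.007,0,0,0,1],[0,0,0.007,0,0,0,1]]}}

```text
time: 4.17
ee_pos: [562.1, -25.9, 79.4]
eef_rot: [-0.0, 0.779, 0.627, -0.0]
wrist_force: [0.8, 1.0, 0.1]
gripper_width: 0.2
```

>>> {"method": "move_arm", "body": {"steps": [[0,0,0.004,0,0,0,1],[0,0,0.007,0,0,0,1],[0,0,0.007,0,0,0,1],[0,0,0.007,0,0,0,1]]}}

```text
time: 4.5
ee_pos: [562.0, -25.9, 75.2]
eef_rot: [-0.0, 0.779, 0.627, -0.0]
wrist_force: [0.4, 0.2, -0.4]
gripper_width: 0.4
```

```bash
python3 - <<'E'
from h import *
s=get_state();print(s['wrist_force'],s['ee_pos'])
for n in ['wrist','side']: grab(n,n+'4')
for f,x0,y0,w in [('side4',290,190,130),('wrist4',250,150,170)]:
  a=cv2.imread(f'pics/{f}.png')[y0:y0+w,x0:x0+w].astype(float)
  a=np.clip((a/255)**.5*255*1.2,0,255).astype('uint8');cv2.imwrite(f'pics/z{f}.png',cv2.resize(a,(560,560),interpolation=cv2.INTER_CUBIC))
E
```

```text
[ 0.42000259  0.19329526 -0.40660073] [562.04440087 -25.88580393  75.20020634]
wrist {'image': 0, 'intrinsics': array([[395.68844032,   0.        , 324.70895021],
       [  0.        , 395.68844032, 235.65424635],
       [  0.        ,   0.        ,   1.        ]]), 'T_tool_cam': array([[-1.14873899e-03,  9.53110556e-01,  3.02620138e-01,
         7.74019821e+01],
       [ 9.99999221e-01,  9.47150987e-04,  8.12895302e-04,
         2.91585555e-01],
       [ 4.88152131e-04,  3.02620836e-01, -9.53110902e-01,
        -1.42053964e+02],
       [ 0.00000000e+00,  0.00000000e+00,  0.00000000e+00,
         1.00000000e+00]])}
side {'image': 0, 'intrinsics': array([[587.19762132,   0.        , 314.74319212],
       [  0.        , 587.19762132, 237.72940636],
       [  0.        ,   0.        ,   1.        ]]), 'xyz': array([ 196.96455791, -601.79260285, 1001.83963397]), 'orientation': array([ 0.91806624,  0.31707552, -0.07740828, -0.22500103])}
```

View pics/zside4.png

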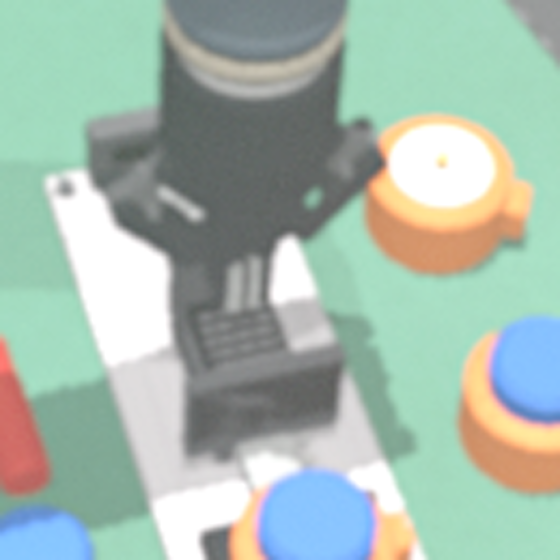

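View pics/zwrist4.png

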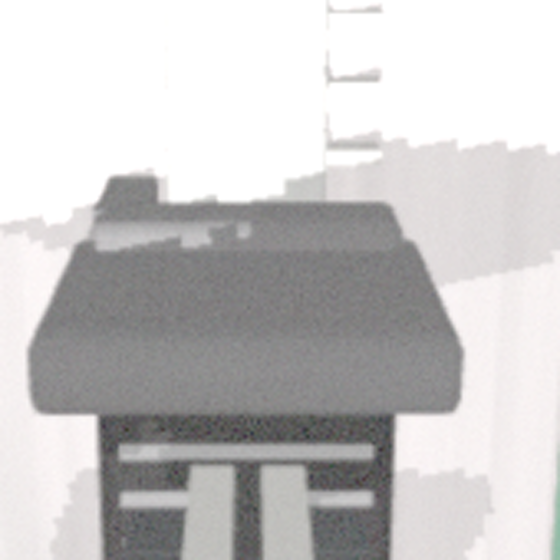

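>>> {"method": "move_arm", "body": {"steps": [[0,0,0.003,0,0,0,1],[0,0,0.005,0,0,0,1],[0,0,0.005,0,0,0,1]]}}

```text
time: 4.85
ee_pos: [561.9, -25.8, 72.1]
eef_rot: [-0.0, 0.779, 0.627, -0.0]
wrist_force: [-0.7, 0.8, 0.1]
gripper_width: 0.1
```

>>> {"method": "move_arm", "body": {"steps": [[0,0,0.003,0,0,0,1],[0,0,0.005,0,0,0,1],[0,0,0.005,0,0,0,1]]}}

```text
time: 5.1
ee_pos: [562.0, -25.8, 69.1]
eef_rot: [-0.0, 0.779, 0.627, -0.0]
wrist_force: [0.1, 0.1, 0.2]
gripper_width: 0.1
```

>>> {"method": "move_arm", "body": {"steps": [[0,0,0.003,0,0,0,1],[0,0,0.005,0,0,0,1],[0,0,0.005,0,0,0,1]]}}

```text
time: 5.35
ee_pos: [562.0, -25.9, 66.1]
eef_rot: [-0.0, 0.779, 0.627, -0.0]
wrist_force: [-0.7, -0.3, 0.2]
gripper_width: 0.0
```

```bash
python3 - <<'E'
from h import *
for n in ['wrist','side','scene']: grab(n,n+'5')
o=[]
for f,x0,y0,w in [('side5',310,220,80),('scene5',220,200,80),('wrist5',250,150,170)]:
  a=cv2.imread(f'pics/{f}.png')[y0:y0+w,x0:x0+w].astype(float)
  a=np.clip((a/255)**.5*255*1.2,0,255).astype('uint8');o.append(cv2.resize(a,(400,400),interpolation=cv2.INTER_CUBIC))
cv2.imwrite('pics/z5.png',np.hstack(o[:2]));cv2.imwrite('pics/z5w.png',o[2])
E
```

```text
wrist {'image': 0, 'intrinsics': array([[395.68844032,   0.        , 324.70895021],
       [  0.        , 395.68844032, 235.65424635],
       [  0.        ,   0.        ,   1.        ]]), 'T_tool_cam': array([[-1.14880504e-03,  9.53110618e-01,  3.02619942e-01,
         7.74019902e+01],
       [ 9.99999221e-01,  9.47201711e-04,  8.12954136e-04,
         2.91669792e-01],
       [ 4.88193092e-04,  3.02620641e-01, -9.53110964e-01,
        -1.42054017e+02],
       [ 0.00000000e+00,  0.00000000e+00,  0.00000000e+00,
         1.00000000e+00]])}
side {'image': 0, 'intrinsics': array([[587.19762132,   0.        , 314.74319212],
       [  0.        , 587.19762132, 237.72940636],
       [  0.        ,   0.        ,   1.        ]]), 'xyz': array([ 196.96455791, -601.79260285, 1001.83963397]), 'orientation': array([ 0.91806624,  0.31707552, -0.07740828, -0.22500103])}
scene {'image': 0, 'intrinsics': array([[488.04966675,   0.        , 311.63947473],
       [  0.        , 488.04966675, 239.93824518],
       [  0.        ,   0.        ,   1.        ]]), 'xyz': array([1164.82082784,   96.36035829,  944.23952767]), 'orientation': array([0.65085836, 0.21357525, 0.21905508, 0.69482651])}
```

View pics/z5.png

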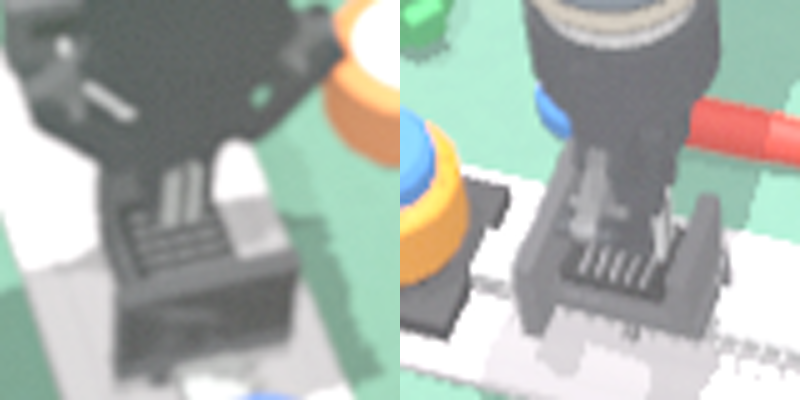

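View pics/z5w.png

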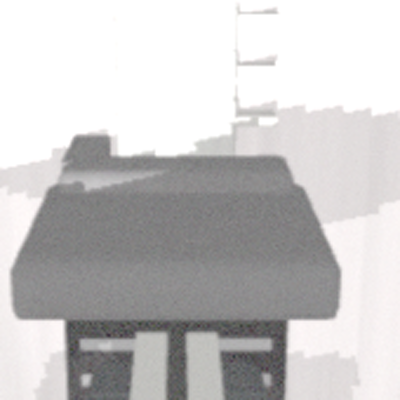

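>>> {"method": "move_arm", "body": {"steps": [[0,0,0.003,0,0,0,1],[0,0,0.005,0,0,0,1],[0,0,0.005,0,0,0,1]]}}

```text
time: 5.75
ee_pos: [561.9, -25.8, 63.1]
eef_rot: [-0.0, 0.779, 0.627, -0.0]
wrist_force: [0.6, 0.3, -0.3]
gripper_width: -0.4
```

>>> {"method": "move_arm", "body": {"steps": [[0,0,0.003,0,0,0,1],[0,0,0.005,0,0,0,1],[0,0,0.005,0,0,0,1]]}}

```text
time: 6.0
ee_pos: [561.9, -25.9, 60.1]
eef_rot: [-0.0, 0.779, 0.627, -0.0]
wrist_force: [-0.4, 0.1, -0.1]
gripper_width: 0.2
```

>>> {"method": "move_arm", "body": {"steps": [[0,0,0.003,0,0,0,1],[0,0,0.005,0,0,0,1],[0,0,0.005,0,0,0,1]]}}

```text
time: 6.25
ee_pos: [562.3, -25.9, 57.5]
eef_rot: [-0.0, 0.779, 0.627, 0.0]
wrist_force: [-0.5, 0.3, 4.5]
gripper_width: -0.1
```

>>> {"method": "move_arm", "body": {"steps": [[0,0,0,0,0,0,1],[0,0,0.002,0,0,0,1],[0,0,0.003,0,0,0,1],[0,0,0.003,0,0,0,1]]}}

```text
time: 6.58
ee_pos: [562.3, -25.9, 55.7]
eef_rot: [0.0, 0.779, 0.627, 0.0]
wrist_force: [-0.4, 0.4, 4.3]
gripper_width: 0.4
```

```bash
python3 - <<'E'
from h import *
s=get_state();print(s['wrist_force'],s['ee_pos'])
for n in ['wrist','scene']: grab(n,n+'6')
o=[]
for f,x0,y0,w in [('scene6',220,200,80),('wrist6',250,150,170)]:
  a=cv2.imread(f'pics/{f}.png')[y0:y0+w,x0:x0+w].astype(float)
  a=np.clip((a/255)**.5*255*1.2,0,255).astype('uint8');o.append(cv2.resize(a,(400,400),interpolation=cv2.INTER_CUBIC))
cv2.imwrite('pics/z6.png',np.hstack(o))
E
```

```text
[-0.37522486  0.39484761  4.31444817] [562.26548143 -25.89085219  55.66709493]
wrist {'image': 0, 'intrinsics': array([[395.68844032,   0.        , 324.70895021],
       [  0.        , 395.68844032, 235.65424635],
       [  0.        ,   0.        ,   1.        ]]), 'T_tool_cam': array([[-1.14856393e-03,  9.53110347e-01,  3.02620798e-01,
         7.74018963e+01],
       [ 9.99999221e-01,  9.47060366e-04,  8.12601114e-04,
         2.91333016e-01],
       [ 4.87898365e-04,  3.02621496e-01, -9.53110692e-01,
        -1.42053774e+02],
       [ 0.00000000e+00,  0.00000000e+00,  0.00000000e+00,
         1.00000000e+00]])}
scene {'image': 0, 'intrinsics': array([[488.04966675,   0.        , 311.63947473],
       [  0.        , 488.04966675, 239.93824518],
       [  0.        ,   0.        ,   1.        ]]), 'xyz': array([1164.82082784,   96.36035829,  944.23952767]), 'orientation': array([0.65085836, 0.21357525, 0.21905508, 0.69482651])}
```

View pics/z6.png

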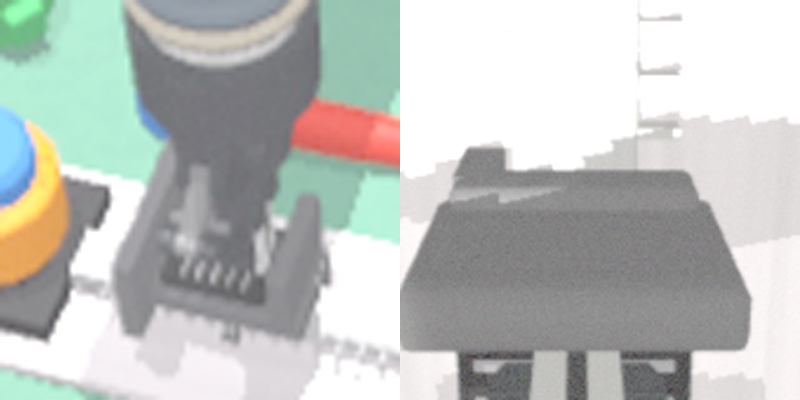

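>>> {"method": "move_arm", "body": {"steps": [[0,0,0.002,0,0,0,1],[0,0,0.004,0,0,0,1],[0,0,0.004,0,0,0,1]]}}

```text
time: 6.93
ee_pos: [562.3, -25.9, 54.1]
eef_rot: [-0.0, 0.779, 0.627, 0.0]
wrist_force: [-3.2, 0.2, 10.7]
gripper_width: 0.0
```

>>> {"method": "move_arm", "body": {"steps": [[0.004,0,0,0,0,0,1],[0.008,0,0,0,0,0,1],[0.013,0,0,0,0,0,1],[0.018,0,0,0,0,0,1],[0.024,0,0,0,0,0,1],[0.03,0,0,0,0,0,1],[0.03,0,0,0,0,0,1]]}}

```text
time: 7.52
ee_pos: [566.2, -8.2, 54.1]
eef_rot: [-0.0, 0.779, 0.627, 0.0]
wrist_force: [-3.6, 0.3, 11.8]
gripper_width: -0.2
```

```bash
python3 d.py 562 -26 54; python3 - <<'E'
from h import *
grab('wrist','w7');grab('scene','s7')
o=[]
for f,x0,y0,w in [('s7',220,190,110),('w7',250,50,170)]:
  a=cv2.imread(f'pics/{f}.png')[y0:y0+w,x0:x0+w].astype(float)
  a=np.clip((a/255)**.5*255*1.2,0,255).astype('uint8');o.append(cv2.resize(a,(400,400),interpolation=cv2.INTER_CUBIC))
cv2.imwrite('pics/z7.png',np.hstack(o))
E
```

```text
pos [566.2   -8.16  54.06] F [-3.6  0.3 11.8] shift shares [-0.0305 -0.0005  0.0001] turn [ 0.     -0.0004  0.0003]
clamp-frame rel lug: x,y 0.3618032371317542 0.22173520612060243
wrist {'image': 0, 'intrinsics': array([[395.68844032,   0.        , 324.70895021],
       [  0.        , 395.68844032, 235.65424635],
       [  0.        ,   0.        ,   1.        ]]), 'T_tool_cam': array([[-1.14875307e-03,  9.53110474e-01,  3.02620396e-01,
         7.74017020e+01],
       [ 9.99999221e-01,  9.47252850e-04,  8.12620596e-04,
         2.91457482e-01],
       [ 4.87859170e-04,  3.02621093e-01, -9.53110820e-01,
        -1.42053817e+02],
       [ 0.00000000e+00,  0.00000000e+00,  0.00000000e+00,
         1.00000000e+00]])}
scene {'image': 0, 'intrinsics': array([[488.04966675,   0.        , 311.63947473],
       [  0.        , 488.04966675, 239.93824518],
       [  0.        ,   0.        ,   1.        ]]), 'xyz': array([1164.82082784,   96.36035829,  944.23952767]), 'orientation': array([0.65085836, 0.21357525, 0.21905508, 0.69482651])}
```

View pics/z7.png

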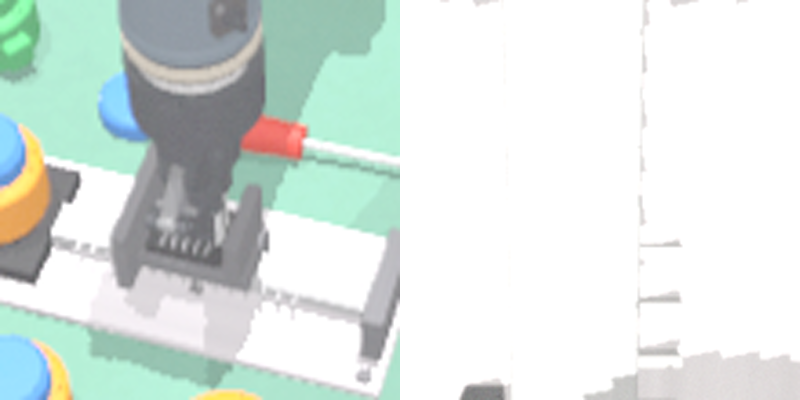

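>>> {"method": "move_arm", "body": {"steps": [[0.007,0,0,0,0,0,1],[0.014,0,0,0,0,0,1],[0.022,0,0,0,0,0,1],[0.03,0,0,0,0,0,1],[0.038,0,0,0,0,0,1],[0.046,0,0,0,0,0,1],[0.053,0,0,0,0,0,1],[0.058,0,0,0,0,0,1]]}}

```text
time: 8.28
ee_pos: [573.5, 25.3, 54.1]
eef_rot: [-0.0, 0.779, 0.627, -0.0]
wrist_force: [-3.7, -2.1, 12.0]
gripper_width: 0.2
```

>>> {"method": "move_arm", "body": {"steps": [[0.007,0,0,0,0,0,1],[0.014,0,0,0,0,0,1],[0.022,0,0,0,0,0,1],[0.03,0,0,0,0,0,1],[0.037,0,0,0,0,0,1],[0.042,0,0,0,0,0,1],[0.045,0,0,0,0,0,1],[0.045,0,0,0,0,0,1]]}}

```text
time: 8.95
ee_pos: [579.4, 52.2, 54.1]
eef_rot: [-0.0, 0.779, 0.627, 0.0]
wrist_force: [-4.1, -0.2, 12.1]
gripper_width: -0.3
```

```bash
python3 d.py 562 -26 54; python3 - <<'E'
from h import *
grab('side','d8');grab('scene','s8')
o=[]
for f,x0,y0,w in [('s8',240,190,110),('d8',280,180,130)]:
  a=cv2.imread(f'pics/{f}.png')[y0:y0+w,x0:x0+w].astype(float)
  a=np.clip((a/255)**.5*255*1.2,0,255).astype('uint8');o.append(cv2.resize(a,(400,400),interpolation=cv2.INTER_CUBIC))
cv2.imwrite('pics/z8.png',np.hstack(o))
E
```

```text
pos [579.35  52.18  54.09] F [-4.1 -0.2 12.1] shift shares [-1.335e-01 -4.000e-04  1.000e-04] turn [-0.0001 -0.0004  0.0003]
clamp-frame rel lug: x,y 0.27662908737240066 61.9815989625335
side {'image': 0, 'intrinsics': array([[587.19762132,   0.        , 314.74319212],
       [  0.        , 587.19762132, 237.72940636],
       [  0.        ,   0.        ,   1.        ]]), 'xyz': array([ 196.96455791, -601.79260285, 1001.83963397]), 'orientation': array([ 0.91806624,  0.31707552, -0.07740828, -0.22500103])}
scene {'image': 0, 'intrinsics': array([[488.04966675,   0.        , 311.63947473],
       [  0.        , 488.04966675, 239.93824518],
       [  0.        ,   0.        ,   1.        ]]), 'xyz': array([1164.82082784,   96.36035829,  944.23952767]), 'orientation': array([0.65085836, 0.21357525, 0.21905508, 0.69482651])}
```

View pics/z8.png

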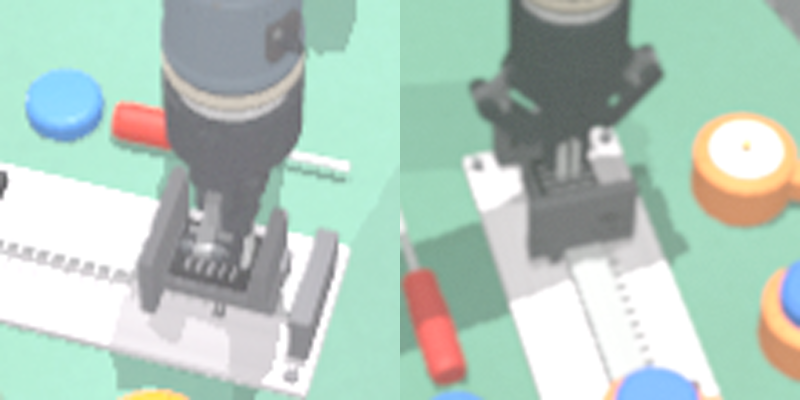

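>>> {"method": "move_arm", "body": {"steps": [[0.005,0,0,0,0,0,1],[0.01,0,0,0,0,0,1],[0.015,0,0,0,0,0,1],[0.018,0,0,0,0,0,1],[0.018,0,0,0,0,0,1]]}}

```text
time: 9.47
ee_pos: [581.6, 62.7, 54.1]
eef_rot: [-0.0, 0.779, 0.627, 0.0]
wrist_force: [-3.9, 0.6, 12.1]
gripper_width: -0.1
```

>>> {"method": "move_arm", "body": {"steps": [[0.003,0,0,0,0,0,1],[0.006,0,0,0,0,0,1],[0.009,0,0,0,0,0,1],[0.009,0,0,0,0,0,1]]}}

```text
time: 9.8
ee_pos: [582.3, 63.9, 54.1]
eef_rot: [0.001, 0.78, 0.626, -0.002]
wrist_force: [-3.4, -6.7, 12.5]
gripper_width: 0.0
```

>>> {"method": "move_arm", "body": {"steps": [[0.003,0,0,0,0,0,1],[0.006,0,0,0,0,0,1],[0.009,0,0,0,0,0,1],[0.009,0,0,0,0,0,1]]}}

```text
time: 10.13
ee_pos: [584.0, 68.3, 54.1]
eef_rot: [0.002, 0.78, 0.626, -0.002]
wrist_force: [-3.4, -8.3, 10.6]
gripper_width: -0.3
```

```bash
python3 d.py 562 -26 54; python3 - <<'E'
from h import *
grab('side','d9');grab('scene','s9')
o=[]
for f,x0,y0,w in [('s9',260,200,90),('d9',290,180,100)]:
  a=cv2.imread(f'pics/{f}.png')[y0:y0+w,x0:x0+w].astype(float)
  a=np.clip((a/255)**.5*255*1.2,0,255).astype('uint8');o.append(cv2.resize(a,(400,400),interpolation=cv2.INTER_CUBIC))
cv2.imwrite('pics/z9.png',np.hstack(o))
E
```

```text
pos [584.    68.32  54.05] F [-3.4 -8.3 10.6] shift shares [-0.1614 -0.0017  0.0009] turn [ 0.0011  0.0046 -0.0026]
clamp-frame rel lug: x,y 1.3588571424930151 78.74178051534041
side {'image': 0, 'intrinsics': array([[587.19762132,   0.        , 314.74319212],
       [  0.        , 587.19762132, 237.72940636],
       [  0.        ,   0.        ,   1.        ]]), 'xyz': array([ 196.96455791, -601.79260285, 1001.83963397]), 'orientation': array([ 0.91806624,  0.31707552, -0.07740828, -0.22500103])}
scene {'image': 0, 'intrinsics': array([[488.04966675,   0.        , 311.63947473],
       [  0.        , 488.04966675, 239.93824518],
       [  0.        ,   0.        ,   1.        ]]), 'xyz': array([1164.82082784,   96.36035829,  944.23952767]), 'orientation': array([0.65085836, 0.21357525, 0.21905508, 0.69482651])}
```

View pics/z9.png

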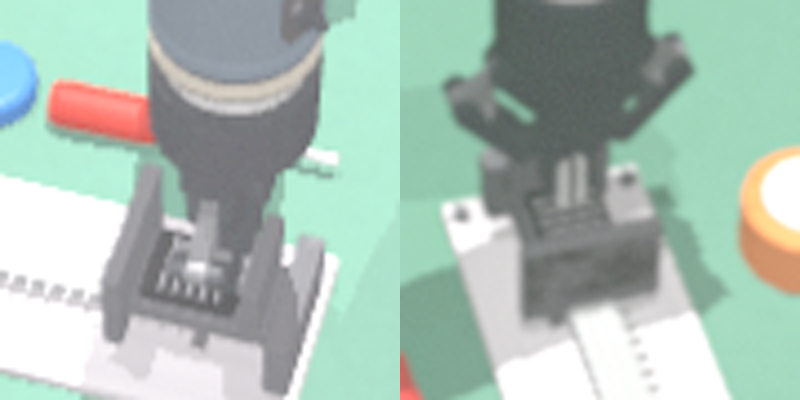

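>>> {"method": "move_arm", "body": {"steps": [[0.003,0,0,0,0,0,1],[0.006,0,0,0,0,0,1],[0.008,0,0,0,0,0,1],[0.008,0,0,0,0,0,1]]}}

```text
time: 10.57
ee_pos: [584.0, 68.4, 54.0]
eef_rot: [0.003, 0.781, 0.625, -0.004]
wrist_force: [-5.2, -15.8, 13.8]
gripper_width: 0.4
```

>>> {"method": "move_arm", "body": {"steps": [[-0.004,0,-0.002,0,0,0,1],[-0.008,0,-0.006,0,0,0,1],[-0.01,0,-0.014,0,0,0,1],[-0.01,0,-0.022,0,0,0,1],[-0.01,0,-0.027,0,0,0,1],[-0.01,0,-0.027,0,0,0,1]]}}

```text
time: 11.07
ee_pos: [582.3, 68.8, 68.7]
eef_rot: [0.001, 0.78, 0.626, -0.002]
wrist_force: [-2.0, -7.1, 2.4]
gripper_width: 0.0
```

>>> {"method": "move_arm", "body": {"steps": [[-0.005,0,-0.002,0,0,0,1],[-0.01,0,-0.004,0,0,0,1],[-0.016,0,-0.005,0,0,0,1],[-0.016,0,-0.005,0,0,0,1]]}}

```text
time: 11.4
ee_pos: [581.6, 62.3, 72.5]
eef_rot: [-0.0, 0.779, 0.627, 0.0]
wrist_force: [-0.1, -0.9, -0.6]
gripper_width: 0.1
```

```bash
python3 d.py 562 -26 54
```

```text
pos [581.56  62.32  72.5 ] F [-0.1 -0.9 -0.6] shift shares [-0.1508 -0.0003  0.0308] turn [ 0.0002 -0.0003 -0.0003]
clamp-frame rel lug: x,y 0.26144410213091973 72.36252245809801
```

Free of contact, so I'm lifting straight up.

>>> {"method": "move_arm", "body": {"steps": [[0,0,-0.02,0,0,0,1],[0,0,-0.05,0,0,0,1],[0,0,-0.09,0,0,0,1],[0,0,-0.14,0,0,0,1],[0,0,-0.19,0,0,0,1],[0,0,-0.23,0,0,0,1],[0,0,-0.25,0,0,0,1],[0,0,-0.25,0,0,0,1]]}}

```text
time: 12.07
ee_pos: [583.4, 63.0, 225.9]
eef_rot: [0.001, 0.779, 0.627, 0.003]
wrist_force: [0.7, 0.6, 0.8]
gripper_width: -0.1
```

>>> {"method": "move_arm", "body": {"steps": [[0,-0.05,0,0,0,0,1],[0,-0.1,0,0,0,0,1],[0,-0.15,0,0,0,0,1],[0,-0.15,0,0,0,0,1],[0,-0.15,0,0,0,0,1]]}}

```text
time: 12.48
ee_pos: [491.7, 82.5, 221.2]
eef_rot: [-0.001, 0.779, 0.628, -0.001]
wrist_force: [0.3, -0.5, -0.2]
gripper_width: -0.1
```

```bash
python3 - <<'E'
from h import *
s=get_state();print(s['ee_pos'],s['wrist_force'],s['time'])
for n in ['side','scene','wrist']: grab(n,n+'e')
o=[]
for f,x0,y0,w in [('scenee',180,180,165),('sidee',260,200,165)]:
  a=cv2.imread(f'pics/{f}.png')[y0:y0+w,x0:x0+w]
  o.append(cv2.resize(a,(400,400),interpolation=cv2.INTER_CUBIC))
cv2.imwrite('pics/ze.png',np.hstack(o))
E
```

```text
[491.6603806   82.51524028 221.17022464] [ 0.34467695 -0.4876113  -0.2066212 ] 12.4833
side {'image': 0, 'intrinsics': array([[587.19762132,   0.        , 314.74319212],
       [  0.        , 587.19762132, 237.72940636],
       [  0.        ,   0.        ,   1.        ]]), 'xyz': array([ 196.96455791, -601.79260285, 1001.83963397]), 'orientation': array([ 0.91806624,  0.31707552, -0.07740828, -0.22500103])}
scene {'image': 0, 'intrinsics': array([[488.04966675,   0.        , 311.63947473],
       [  0.        , 488.04966675, 239.93824518],
       [  0.        ,   0.        ,   1.        ]]), 'xyz': array([1164.82082784,   96.36035829,  944.23952767]), 'orientation': array([0.65085836, 0.21357525, 0.21905508, 0.69482651])}
wrist {'image': 0, 'intrinsics': array([[395.68844032,   0.        , 324.70895021],
       [  0.        , 395.68844032, 235.65424635],
       [  0.        ,   0.        ,   1.        ]]), 'T_tool_cam': array([[-1.14846628e-03,  9.53110544e-01,  3.02620176e-01,
         7.74020376e+01],
       [ 9.99999221e-01,  9.46708821e-04,  8.13386696e-04,
         2.91441796e-01],
       [ 4.88754247e-04,  3.02620875e-01, -9.53110889e-01,
        -1.42053954e+02],
       [ 0.00000000e+00,  0.00000000e+00,  0.00000000e+00,
         1.00000000e+00]])}
```

View pics/ze.png

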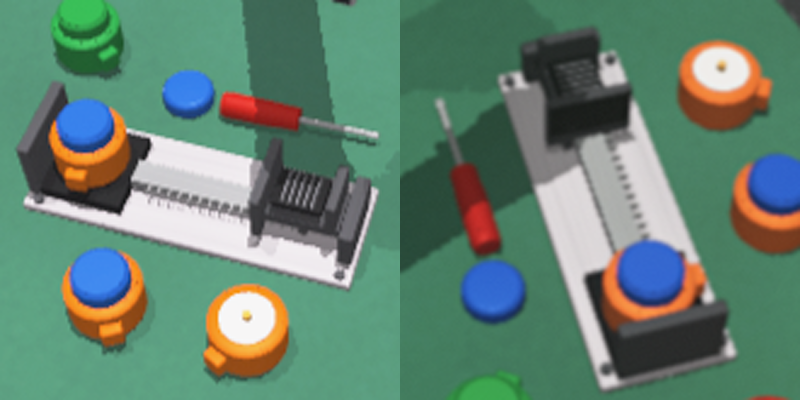

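View pics/wriste.png

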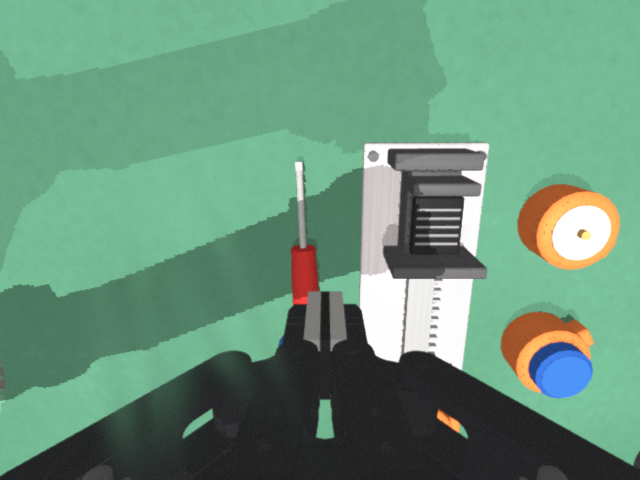

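```bash
python3 - <<'E'
from h import *
a=cv2.imread('pics/wriste.png')[135:285,355:505].astype(float)
a=np.clip((a/255)**.6*255*1.2,0,255).astype('uint8');cv2.imwrite('pics/zf.png',cv2.resize(a,None,fx=4,fy=4,interpolation=cv2.INTER_CUBIC))
E
```

```text
(no output)
```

View pics/zf.png

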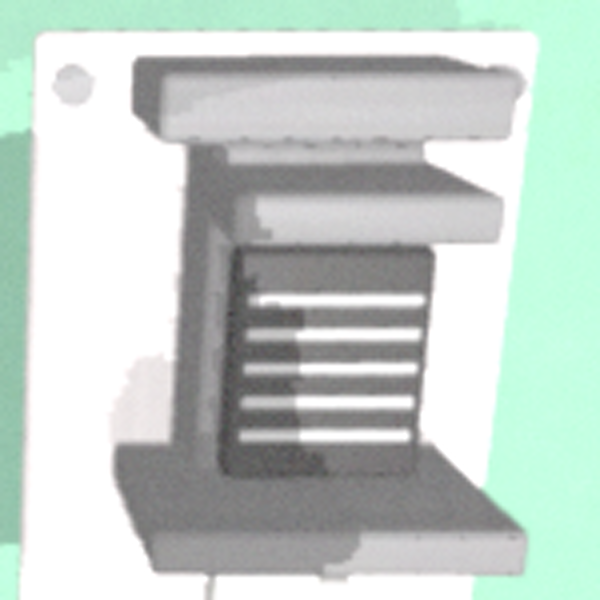

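```bash
python3 - <<'E'
from h import *
W=lambda u,v:(u/4+355-.4,v/4+135-.4)
th=-.214;ex=np.array([np.cos(th),np.sin(th)]);ey=np.array([-ex[1],ex[0]]);C=np.array([558.1,-45.3])
f=lambda u,v,z:[round(float((pt('wriste',*W(u,v),z)[:2]-C)@e),1) for e in(ex,ey)]
print('lug face',f(236,241,80),f(500,241,80))
print('lug back edge',f(238,196,80),f(503,196,80))
print('stop inner',f(165,138,54),f(508,138,54),'outer',f(165,75,54))
print('plate end',f(37,33,10),f(537,33,10))
print('jawplate',f(155,573,80),f(525,573,80))
print('paddle rear/front',f(330,247,62),f(330,472,62),'as if down',f(330,247,54),f(330,472,54))
for m in ['scene','side']:
  a=cv2.imread(f'pics/{m}0.png').astype(int);b=cv2.imread(f'pics/{m}e.png').astype(int)
  d=(abs(a-b).sum(2)>60).astype('uint8');cv2.imwrite(f'pics/diff{m}.png',d*255)
cv2.imwrite('pics/diff.png',np.hstack([cv2.resize(cv2.imread(f'pics/diff{m}.png'),(400,300)) for m in('scene','side')]))
E
```

```text
lug face [-24.9, 128.9] [23.2, 128.8]
lug back edge [-25.0, 137.2] [22.8, 137.0]
stop inner [-34.1, 143.9] [32.7, 143.7] outer [-34.8, 156.0]
plate end [-55.4, 160.6] [53.7, 160.2]
jawplate [-36.4, 63.2] [35.7, 63.1]
paddle rear/front [-2.5, 123.9] [1.4, 77.5] as if down [-0.2, 122.2] [3.8, 74.6]
```

View pics/diff.png

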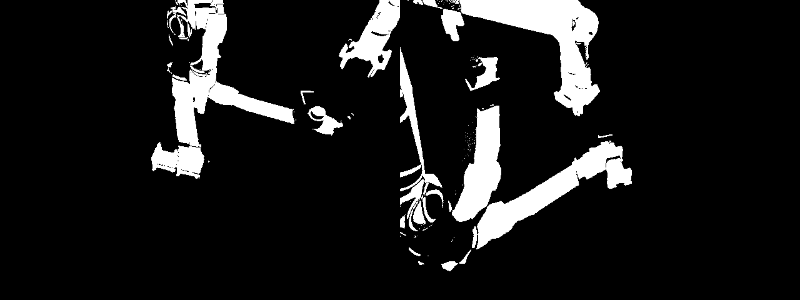

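```bash
python3 -c "
from bench import workorder,get_state
s=get_state();print(s['time'],s['wrist_force'],s['joint_vel']);print(workorder.close_job())"
```

```text
12.6333 [ 1.01060104 -0.04521304  0.13336405] [ 0.00548387  0.00618604  0.00338827 -0.00959905  0.00132935  0.00422859
 -0.00035689]
the job is handed in; nothing more can be done
None
```

The clamp is open: I pressed the release paddle down, pushed the jaw back about 91 mm to the end stop and let the paddle spring up. The arm then moved clear and I handed the job in at 12.6 s.

**Last checks:**
- **Jaw at the stop:** it would not move further under a push of about 16 N. In the last wrist picture the jaw body meets the stop with no gap visible. Measured positions there read 2–3 mm long, so this rests on the blocked push and the picture.
- **Housing and bystanders:** comparing pictures from before and after showed changes only at the arm, its shadow and the jaw.
- **Robot:** it stood still and touched nothing at the end, with about 1 N or less on the wrist. Wrist readings during the work peaked at about 22 N.

**What disagreed or stayed unclear:**
- **Fingertip position:** the tips met the paddle with the reported TCP height at about 58 mm. The stated 25 mm tip offset predicts about 87 mm, so I went down by force readings instead.
- **Finger slip:** the fingers slid about 4 mm along the paddle near the end before resting against the lug.
- **Paddle up:** the picture fits the paddle being up but does not prove it. Nothing was touching it after the lift.

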